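# Lock the lid of a food box by snapping its four clips shut

### The arm

A 7-joint arm with a two-finger parallel gripper is mounted at the origin on the work surface. World frame = base frame: x ahead of the robot, y to its left, z up, the work surface at z = 0. Lengths are in m, angles in rad, forces in N, time in s.
With the tool pointing down it reaches from about 0.35 to 0.9 m from the base axis. Payload 8.1 kg.
Tool frame: the origin (TCP) lies at the very end of the fingers, on their centre line; the grasp point (between the pads) lies 19 mm behind it; z points along the fingers, x is the direction in which the jaws open and shut, and the axes are right-handed (so a half turn about z gives the same grasp; the last joint's range is limited). The gripper opens to 92 mm and grips with 3 to 60 N. Pads are 19 mm wide; open, the fingers measure 130 mm over their backs; the gripper's body (75 mm by 190 mm) begins 47 mm behind the grasp point.
Start: joints at [1.049, 0.434, 0.025, 1.573, -0.012, 1.134, -0.075], TCP at [0.254, -0.571, 0.227] pointing down, gripper open.
Joint ranges: [-2.62, 2.62], [-0.44, 2.09], [-1.27, 1.32], [0.08, 2.57], [-1.32, 4.46], [0.12, 2], [-2.74, 2.74]. Speed limits (rad/s): [2.22, 2.22, 3.01, 3.01, 3.14, 3.14, 3.14].

### API

Orientations are given as a rotation vector (axis times angle).
In Python, from cell import status, viewer, arm gives the robot as it stands.
- The arm moves only by the tool jog_arm, never from a script. Its argument "commands" is text: rows parted by semicolons, each of 7 numbers parted by spaces: the closure, from -1 (fully open) to 1 (shut), then the shift along the world's x, y, z normalised to -1 to 1, where 1 is 0.3 m, then the turn, a rotation vector about the world's x, y, z normalised to -1 to 1, where 1 is 2 pi rad. In form: jaw dx dy dz wx wy wz; .... A call has exactly 5 rows; each row shifts and turns the commanded pose from where the row before left it; what a row does not reach is not made up. A row lasts 1/10 s, in which the tool goes at most 50 mm and 8.59 degrees, less where a joint would pass 70% of its speed; a pose out of reach is approached as far as the arm can. A call with a number of a shift or a turn outside -1 to 1 is refused whole. A call with a gripper value outside its range is refused whole. The fingers move at their own pace and stop on an object; "force" is the grip in N (left out, the last holds). Time passes only in rows, so rows that do not move let the fingers close, or fill a call up. It gives the time, the measured TCP pose, the force and the opening at its end, in the units of the state.
- status.observe(): the state, without advancing time (a new reading comes with each control period).
- viewer.get_image(name): name is "scene" or "top"; returns a dict with "pixels" (384x512x3 uint8, red, green, blue), "z_map" (384x512 float32, m along the optical axis (not along the pixel's ray), 0 where there is no reading), "camera_matrix" (3x3 intrinsics, pixels), "k1" (the pictures are not rectified: a ray, as slopes to the right and down, at radius r is drawn at 1 + k1 r^2 times it, then the intrinsics apply), "R" (3x3) and "t" (3): a world point X has camera coordinates R X + t. Camera axes: x right, y down, z forward; pixel columns grow to the right and rows downward; lengths in m; the calibration is good to about 2 mm. A picture is of the moment at which its call begins.
- arm.sign_off(): hands the job in, once; it reports no verdict.
The state is a dict: "clock": time; "joints": joint angles; "dq": joint speeds; "joint_efforts": joint torques, N m; "position": TCP position; "ee_rot": TCP orientation; "force": force on the tool from outside, world axes, zero at the start; "ft_torque": the same for the moment, N m; "width": opening from 0.0 (shut) to 1.0 (fully open).
Only numpy, scipy, OpenCV 4.12 (cv2) and the standard library are available. Lean on these libraries where they do the work, as an engineer would, in place of code of your own. Each camera call takes 0.05 s, during which the arm holds its last target. There are 200 camera calls.

### The job

The lid is on the dough box, but its four clips, two along the front and one at each end, still stand open. Fold each clip down and press it in under the rim until it snaps fully home, so that all four lock the lid. Feel for the snap and do not force it: the plastic cracks if you press too hard, the box must stay where it stands, and the things around it must be left undisturbed.

Things in the scene. Friction and masses are not known exactly. Their poses are not given: they have to be found in the camera images.
- foodbox: clear box of dough balls, 1.3 to 2 kg, loose on the table: pushed level with more than 6 to 14 N it slides, less so if also borne down. White lid seated on it, hinged at the back. Sizes in mm: lid 184 (x) by 264 (y), top 102 up, rib to 106. Walls lean in 18 deg from the mouth (160 by 240, 86 up) to the foot (104 by 184). Origin: centre of underside; z up, +x to the hinged back, away from the robot, +y left.
- clip_front_left (a joint): locking clip on the front edge, 60 mm left of the box's centre (+y): white plate 80 mm wide along the edge, 42 from hinge to free edge, 4 thick. Hinged on the lid's edge, middle of the hinge line at (-97, +60, 96) mm in the box's frame. Value = angle below level in rad: 0 straight out, 1.57 hanging straight down, 1.885 (stop) shut along the leaning wall, free edge 13 mm further in than the hinge. Starts -0.1 to 0.8.
- clip_front_left_pad (a point): point on the outer face of clip_front_left, mid-width, 30 mm from the hinge; moves with it. x to the hinge, y along it, z out of the face. A thumb ridge 3 high fills the last 5 mm at the free edge. Swings easily till its hook meets the catch at 1.64 rad; here it takes about 8 N (less nearer the free edge) to ride over the crest at 1.785, then it snaps shut. Let go sooner, it springs back to 1.4.
- clip_front_right (a joint): locking clip on the front edge, 60 mm right of the box's centre (-y): white plate 80 mm wide along the edge, 42 from hinge to free edge, 4 thick. Hinged on the lid's edge, middle of the hinge line at (-97, -60, 96) mm in the box's frame. Value = angle below level in rad: 0 straight out, 1.57 hanging straight down, 1.885 (stop) shut along the leaning wall, free edge 13 mm further in than the hinge. Starts -0.1 to 0.8.
- clip_front_right_pad (a point): point on the outer face of clip_front_right, mid-width, 30 mm from the hinge; moves with it. x to the hinge, y along it, z out of the face. A thumb ridge 3 high fills the last 5 mm at the free edge. Swings easily till its hook meets the catch at 1.64 rad; here it takes about 8 N (less nearer the free edge) to ride over the crest at 1.785, then it snaps shut. Let go sooner, it springs back to 1.4.
- clip_end_left (a joint): locking clip in the middle of the left end (+y): white plate 90 mm wide along the edge, 42 from hinge to free edge, 4 thick. Hinged on the lid's edge, middle of the hinge line at (0, +137, 96) mm in the box's frame. Value = angle below level in rad: 0 straight out, 1.57 hanging straight down, 1.885 (stop) shut along the leaning wall, free edge 13 mm further in than the hinge. Starts -0.1 to 0.8.
- clip_end_left_pad (a point): point on the outer face of clip_end_left, mid-width, 30 mm from the hinge; moves with it. x to the hinge, y along it, z out of the face. A thumb ridge 3 high fills the last 5 mm at the free edge. Swings easily till its hook meets the catch at 1.64 rad; here it takes about 8 N (less nearer the free edge) to ride over the crest at 1.785, then it snaps shut. Let go sooner, it springs back to 1.4.
- clip_end_right (a joint): locking clip in the middle of the right end (-y): white plate 90 mm wide along the edge, 42 from hinge to free edge, 4 thick. Hinged on the lid's edge, middle of the hinge line at (0, -137, 96) mm in the box's frame. Value = angle below level in rad: 0 straight out, 1.57 hanging straight down, 1.885 (stop) shut along the leaning wall, free edge 13 mm further in than the hinge. Starts -0.1 to 0.8.
- clip_end_right_pad (a point): point on the outer face of clip_end_right, mid-width, 30 mm from the hinge; moves with it. x to the hinge, y along it, z out of the face. A thumb ridge 3 high fills the last 5 mm at the free edge. Swings easily till its hook meets the catch at 1.64 rad; here it takes about 8 N (less nearer the free edge) to ride over the crest at 1.785, then it snaps shut. Let go sooner, it springs back to 1.4.
- bowl_mid (a point): steel bowl, 170 mm across, 62 mm high, right of the box; point half-way up its axis. Not to be disturbed.
- tub_mid (a point): white round plastic tub, 127 mm across, 100 mm high, behind the box to the left; point half-way up its axis. Not to be disturbed.
- rolling_pin_mid (a point): wooden rolling pin lying left of the box, 290 mm long along its own x axis, barrel 44 mm thick; its centre. Not to be disturbed.

How it is judged:
By the outcome, as a careful person would: the job done as asked, in the order asked, and still so for the second after the job is handed in, with the robot touching nothing.
It also fails if it takes over 59 s, if anything falls off the work surface, if the arm or the gripper's body presses on something with over 40 N, if the wrist force passes 120 N, or if a joint passes its speed limit or range.

## Working session

There is one attempt and no reset: what is moved stays moved. The work goes in short steps, Python scripts to look and compute and a tool call to move; the robot and the scene stay as the last step left them, time stands still between calls to the robot, and variables do not carry over. Pictures are saved under pics/ and viewed, about 8 in all and at most 12, crops included, and the job is handed in when it is done.

Besides the shell and the picture viewer there is one more tool, called after "Call:" in YAML: its name, and indented under it one key for each argument. jog_arm: Moves the arm, as the interface text tells. Scaled input: -1 to 1 covers 0.3 m each way for a shift and 2 pi rad each way for a turn. Its arguments: {"type":"object","properties":{"commands":{"type":"string"},"force":{"type":"number"}},"required":["commands"]}

```bash
mkdir -p pics; ls; cat > h.py <<'E'
import numpy as np, cv2
from cell import status, viewer, arm
def world(im):
    K=im["camera_matrix"];z=im["z_map"];h,w=z.shape
    u,v=np.meshgrid(np.arange(w),np.arange(h))
    d=np.array([im["k1"],0,0,0,0],float)
    # model: drawn = (1+k1 r^2)*ray
    p=cv2.undistortPointsIter(np.stack([u,v],-1).reshape(-1,1,2).astype(np.float64),K,d,None,None,(3,50,1e-9)).reshape(h,w,2)
    X=np.concatenate([p*z[...,None],z[...,None]],-1)
    W=(X-im["t"])@im["R"]
    W[z<=0]=np.nan
    return W
E
python3 - <<'E'
from h import *
print(status.observe())
for n in("scene","top"):
    im=viewer.get_image(n)
    cv2.imwrite(f"pics/{n}0.png",im["pixels"][:,:,::-1]); np.savez(f"{n}0.npz",W=world(im),p=im["pixels"])
    print(n,im["camera_matrix"],im["k1"],-im["R"].T@im["t"],im["R"])
E
```

```text
pics
{'clock': 0.0, 'joints': array([ 1.04938896,  0.43520867,  0.02498224,  1.5741554 , -0.01159695,
        1.13396822, -0.07510084]), 'dq': array([-3.62467871e-04, -8.84090299e-04, -3.87346955e-04, -7.32689150e-05,
       -1.41754437e-03, -1.15517668e-04,  3.90238954e-04]), 'joint_efforts': array([ 2.36184405e-04, -6.67862320e+01,  9.84945372e-01, -3.14468801e+01,
       -6.06125663e-02,  4.31261107e-02,  2.09057107e-04]), 'position': array([ 0.25389264, -0.5705241 ,  0.22593142]), 'ee_rot': array([-2.63401334e+00,  1.71082920e+00,  2.21991790e-03]), 'force': array([0.33667836, 0.53968682, 0.98727546]), 'ft_torque': array([-0.0222169 ,  0.05531136,  0.02766813]), 'width': 0.9999163340565728}
scene [[444.34510439   0.         260.25502602]
 [  0.         444.34510439 189.56952506]
 [  0.           0.           1.        ]] -0.12035748715866235 [ 1.4487391  -0.68081401  1.11015671] [[ 0.60318452  0.79759697  0.00274083]
 [ 0.53830237 -0.40455188 -0.7393026 ]
 [-0.5885567   0.44741128 -0.67336777]]
top [[472.2235769    0.         251.33461706]
 [  0.         472.2235769  192.11379846]
 [  0.           0.           1.        ]] -0.06405117573330729 [ 4.00121976e-01 -2.52599966e-04  1.71571821e+00] [[-0.02565067 -0.99966191  0.00425594]
 [-0.99609093  0.0251986  -0.08466343]
 [ 0.08452757 -0.00641098 -0.99640052]]
```

View pics/top0.png

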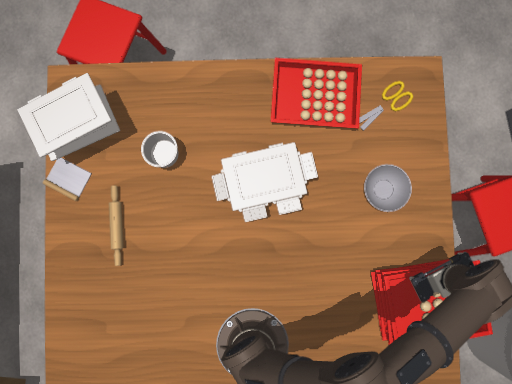

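View pics/scene0.png

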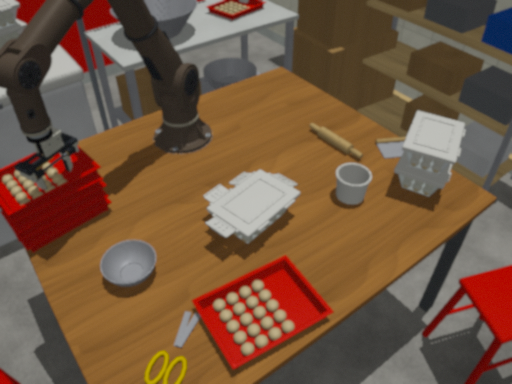

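The top view shows the box centred near (263,177), with its clips at (221,187), (308,166), (255,213) and (289,206). The pin is at (117,225), the tub at (160,150) and the bowl at (388,188). Next I fit the box pose.

```bash
cat > fit.py <<'E'
from h import *
from scipy.optimize import minimize
D=np.load("top0.npz");W=D["W"];P=D["p"].astype(int)
u,v=np.meshgrid(np.arange(512),np.arange(384))
m=(u>205)&(u<325)&(v>135)&(v<228)&(W[...,2]>.05)
p=W[m]; print(len(p),np.histogram(p[:,2],bins=np.arange(.05,.13,.005)))
top=p[p[:,2]>.0985]
# known outline: lid + front/end clips, in box frame
def sd(q,c,h):
    d=np.abs(q-c)-h
    return np.linalg.norm(np.maximum(d,0),axis=-1)+np.minimum(d.max(-1),0)
r=cv2.minAreaRect((top[:,:2]*1000).astype(np.float32)); print("rect",r,len(top))
m2=(u>70)&(u<330)
# lid mask fit: maximise lid points inside rect, all points inside rect minus points outside counted
g=np.stack(np.meshgrid(np.linspace(-.09,.09,46),np.linspace(-.13,.13,66)),-1).reshape(-1,2)
from scipy.spatial import cKDTree
t=cKDTree(p[:,:2])
def cost(s):
    c,sn=np.cos(s[2]),np.sin(s[2]);R=np.array([[c,-sn],[sn,c]])
    q=(p[:,:2]-s[:2])@R
    # lid, and clip strips
    d=np.minimum.reduce([sd(q,np.array(a),np.array(b)) for a,b in
     [((0,0),(.092,.132)),((-.11,.06),(.029,.040)),((-.11,-.06),(.029,.040)),((0,.15),(.045,.029)),((0,-.15),(.045,.029))]])
    e=t.query(g@R.T+s[:2])[0]
    return np.minimum(np.maximum(d,0),.01).sum()/len(p)+np.maximum(e-.0025,0).mean()*2
best=None
for y in np.arange(-.5,.51,.05):
    s=minimize(cost,[*(p[:,:2].mean(0)+[.01,0]),y],method="Nelder-Mead",options=dict(initial_simplex=np.array([[0,0,0],[.01,0,0],[0,.01,0],[0,0,.04]])+[*(p[:,:2].mean(0)),y],xatol=1e-5,fatol=1e-8))
    if best is None or s.fun<best.fun: best=s
s=best.x;print("pose",s,best.fun)
c,sn=np.cos(s[2]),np.sin(s[2]);R=np.array([[c,-sn],[sn,c]]);q=(p[:,:2]-s[:2])@R
# lid extents & clip outer edges
print("back edge x",np.percentile(q[(abs(q[:,1])<.1),0],[99,100]))
for n,a in dict(fl=(q[:,1]>.03)&(q[:,1]<.09)&(q[:,0]<-.097),fr=(q[:,1]<-.03)&(q[:,1]>-.09)&(q[:,0]<-.097),el=(abs(q[:,0])<.035)&(q[:,1]>.137),er=(abs(q[:,0])<.035)&(q[:,1]<-.137)).items():
    o=-q[a,0]-.097 if n[0]=='f' else abs(q[a,1])-.137
    f=np.polyfit(o,p[a,2],1); ls=q[a,1] if n[0]=='f' else q[a,0]
    print(n,a.sum(),"reach",o.max(),"slope ang",-np.arctan(f[0]),"z0",f[1],"z",p[a,2].min(),p[a,2].max())
for k in ["fl","fr"]:
    a=(q[:,0]<-.105)&((q[:,1]>0) if k=="fl" else (q[:,1]<0)); print(k,"y ext",q[a,1].min(),q[a,1].max(),a.sum())
for k in [1,-1]:
    a=(k*q[:,1]>.145);print("end",k,"x ext",q[a,0].min(),q[a,0].max())
# others
for n,(a,b,c2,d) in dict(bowl=(360,415,160,216),tub=(138,183,128,170),pin=(105,128,182,268)).items():
    w=W[b and c2:d,a:b].reshape(-1,3);w=w[w[:,2]>.02];print(n,w.min(0),w.max(0))
E
python3 fit.py
```

```text
5482 (array([   0,    0,    0,    0,    4,   39,  111,  150,  247, 1130, 2279,
       1314,  206,    2,    0]), array([0.05 , 0.055, 0.06 , 0.065, 0.07 , 0.075, 0.08 , 0.085, 0.09 ,
       0.095, 0.1  , 0.105, 0.11 , 0.115, 0.12 , 0.125]))
rect ((573.5022583007812, -72.64219665527344), (239.35069274902344, 332.1266784667969), 10.416094779968262) 4302
pose [ 0.59166529 -0.05541317  0.19923833] 8.08125513943747e-05
back edge x [0.09442138 0.10053511]
fl 218 reach 0.04217191709977705 slope ang 0.4040685415366373 z0 0.09979222025454196 z 0.07677032257131312 0.11217460088857988
fr 226 reach 0.044213458338891704 slope ang -0.09326074305727672 z0 0.09856935621702331 z 0.08748198675510784 0.11205501634676697
el 235 reach 0.041071252572882994 slope ang 0.5034065125806834 z0 0.10083700439697418 z 0.07363240599489071 0.10848306801717573
er 251 reach 0.042655909511443685 slope ang -0.10014004553019004 z0 0.09937190453825155 z 0.09239755903754283 0.11499999783251058
fl y ext 0.020350260035950255 0.10000988111813255 233
fr y ext -0.09954866944116575 -0.019352108669385356 246
end 1 x ext -0.045876973514949036 0.04327308007222291
end -1 x ext -0.0446592613676898 0.04545696177621939
bowl [ 0.46090086 -0.57988558  0.02007073] [ 0.62808725 -0.4071442   0.07202149]
tub [0.63233822 0.24309261 0.02040441] [0.75966701 0.3703464  0.1093072 ]
pin [0.2951581  0.4518892  0.02009936] [0.57857402 0.50154036 0.05485691]
```

```bash
cat > plan.py <<'E'
import sys
from h import *
from scipy.spatial.transform import Rotation as Ro
BOX=np.array([.5917,-.0554]);YAW=.199;AL=np.radians(35);T=.003
C=dict(fl=((-.097,.06),0,1),fr=((-.097,-.06),0,1),el=((0,.137),-90,1),er=((0,-.137),90,-1)) # hinge, inward heading (box), jaw sign
def pose(c,th,gap=0,sc=None,al=AL,side=0):
    h,hd,js=C[c];R2=Ro.from_euler('z',YAW)
    a=(R2*Ro.from_euler('z',hd,degrees=True)).apply([1,0,0]);Z=np.array([0,0,1.])
    H=np.r_[BOX,0]+R2.apply([h[0],h[1],.096])
    e=np.cross(Z,a)
    d=-np.cos(th)*a-np.sin(th)*Z;n=-np.sin(th)*a+np.cos(th)*Z
    p=np.cos(al)*a+np.sin(al)*Z
    if sc is None: sc=np.interp(th,[0,1.6,1.9],[.026,.038,.039])
    tcp=H+sc*d+(.0095*abs(p@n)+T+gap)*n+side*e
    z=np.sin(al)*a-np.cos(al)*Z;x=-js*e
    return tcp,Ro.from_matrix(np.stack([x,np.cross(z,x),z],1))
def delta(P0,R0,P1,R1):
    return (P1-P0)/.3,(R1*R0.inv()).as_rotvec()/2/np.pi
def go(wps,P0=None,R0=None):
    if P0 is None:
        s=status.observe();P0=s["position"];R0=Ro.from_rotvec(s["ee_rot"])
        print("t",s["clock"],"F",s["force"].round(2),"P",P0.round(4),"q",s["joints"].round(2))
    for P1,R1 in wps:
        D,w=delta(P0,R0,P1,R1)
        print(P1.round(3),"mm",round(np.linalg.norm(D)*300),"deg",round(np.linalg.norm(w)*360,1),"|",*D.round(4),*w.round(4));P0,R0=P1,R1
E
python3 - <<'E'
from plan import *
P,R=pose('er',-.1,gap=.04)
go([(P,R)])
print(pose('er',-.1,0)[0],pose('er',1.8)[0])
E
```

```text
t 0.1 F [ 0.52 -0.45  0.75] P [ 0.2539 -0.5706  0.2261] q [ 1.05  0.44  0.03  1.57 -0.01  1.13 -0.08]
[ 0.623 -0.21   0.148] mm 522 deg 106.8 | 1.2301 1.2012 -0.2617 0.0507 0.0988 -0.2749
[ 0.62371611 -0.21415562  0.10774837] [ 0.61932158 -0.19236482  0.05565984]
```

```bash
sed -i "s/-90,1),er=((0,-.137),90,-1)/-90,-1),er=((0,-.137),90,1)/" plan.py
python3 - <<'E'
from plan import *
P,R=pose('er',-.1,gap=.06)
go([(P,R)])
E
```

```text
t 0.1 F [ 0.52 -0.45  0.75] P [ 0.2539 -0.5706  0.2261] q [ 1.05  0.44  0.03  1.57 -0.01  1.13 -0.08]
[ 0.623 -0.208  0.167] mm 520 deg 83.8 | 1.2287 1.2077 -0.1953 0.0931 -0.0483 0.2078
```

Call:
jog_arm:
  commands: "1 0.1 0.1 0 0.0078 -0.004 0.0173;1 0.1 0.1 0 0.0078 -0.004 0.0173;1 0.1 0.1 0 0.0078 -0.004 0.0173;1 0.1 0.1 0 0.0078 -0.004 0.0173;1 0.1 0.1 0 0.0078 -0.004 0.0173"
  force: 10

```text
clock: 0.6
position: [0.4047, -0.4198, 0.2267]
ee_rot: [-2.74, 0.85, 0.041]
force: [0.4, -0.5, -0.5]
width: 0.614
```

Call:
jog_arm:
  commands: "1 0.1 0.1 0 0.0078 -0.004 0.0173;1 0.1 0.1 0 0.0078 -0.004 0.0173;1 0.1 0.1 0 0.0078 -0.004 0.0173;1 0.1 0.1 0 0.0078 -0.004 0.0173;1 0.1 0.1 0 0.0078 -0.004 0.0173"

```text
clock: 1.1
position: [0.5547, -0.2702, 0.2264]
ee_rot: [-2.618, 0.046, 0.072]
force: [0.8, -1.3, -0.4]
width: 0.178
```

```bash
python3 - <<'E'
from plan import *
go([pose('er',-.1,gap=.03),pose('er',-.1,gap=.01)]+[pose('er',t) for t in (.2,.5,.8,1.1,1.4)])
E
```

```text
t 1.1 F [ 0.75 -1.29 -0.39] P [ 0.5547 -0.2702  0.2264] q [ 0.82  0.68 -0.4   1.31 -0.19  1.48  0.48]
[ 0.623 -0.211  0.138] mm 127 deg 13.8 | 0.228 0.1966 -0.2961 0.015 -0.0083 0.0342
[ 0.624 -0.213  0.118] mm 20 deg 0.0 | 0.0013 -0.0065 -0.0663 0.0 0.0 0.0
[ 0.624 -0.217  0.097] mm 21 deg 0.0 | 0.0029 -0.0142 -0.0683 0.0 0.0 0.0
[ 0.624 -0.217  0.085] mm 12 deg 0.0 | -0.0002 0.0008 -0.0397 0.0 0.0 0.0
[ 0.624 -0.215  0.076] mm 9 deg 0.0 | -0.0015 0.0076 -0.0297 0.0 0.0 0.0
[ 0.623 -0.211  0.069] mm 8 deg 0.0 | -0.0023 0.0116 -0.0251 0.0 0.0 0.0
[ 0.622 -0.205  0.062] mm 10 deg 0.0 | -0.0042 0.0209 -0.0239 0.0 0.0 0.0
```

Call:
jog_arm:
  commands: "1 0.06 0.05 -0.07 0.005 -0.0028 0.0114;1 0.06 0.05 -0.07 0.005 -0.0028 0.0114;1 0.06 0.05 -0.08 0.005 -0.0027 0.0114;1 0.048 0.0466 -0.076 0 0 0;1 0.0013 -0.0065 -0.04 0 0 0"

```text
clock: 1.6
position: [0.6236, -0.2098, 0.1233]
ee_rot: [-2.517, -0.252, 0.082]
force: [-0.5, -0.0, -0.3]
width: 0.006
```

```bash
python3 - <<'E'
from plan import *
go([pose('er',-.1,gap=.0)]+[pose('er',t) for t in (.2,.5,.8,1.1,1.4)])
im=viewer.get_image("scene");cv2.imwrite("pics/s1.png",cv2.resize(im["pixels"][120:280,150:350,::-1],None,fx=4,fy=3.75)[:600,:800])
E
```

```text
t 1.6 F [-0.52 -0.02 -0.3 ] P [ 0.6236 -0.2098  0.1233] q [ 0.72  0.89 -0.45  1.23 -0.16  1.43  0.61]
[ 0.624 -0.214  0.108] mm 16 deg 0.2 | 0.0005 -0.0147 -0.0517 -0.0004 -0.0004 -0.0001
[ 0.624 -0.217  0.097] mm 11 deg 0.0 | 0.0022 -0.0109 -0.0352 0.0 0.0 0.0
[ 0.624 -0.217  0.085] mm 12 deg 0.0 | -0.0002 0.0008 -0.0397 0.0 0.0 0.0
[ 0.624 -0.215  0.076] mm 9 deg 0.0 | -0.0015 0.0076 -0.0297 0.0 0.0 0.0
[ 0.623 -0.211  0.069] mm 8 deg 0.0 | -0.0023 0.0116 -0.0251 0.0 0.0 0.0
[ 0.622 -0.205  0.062] mm 10 deg 0.0 | -0.0042 0.0209 -0.0239 0.0 0.0 0.0
```

View pics/s1.png

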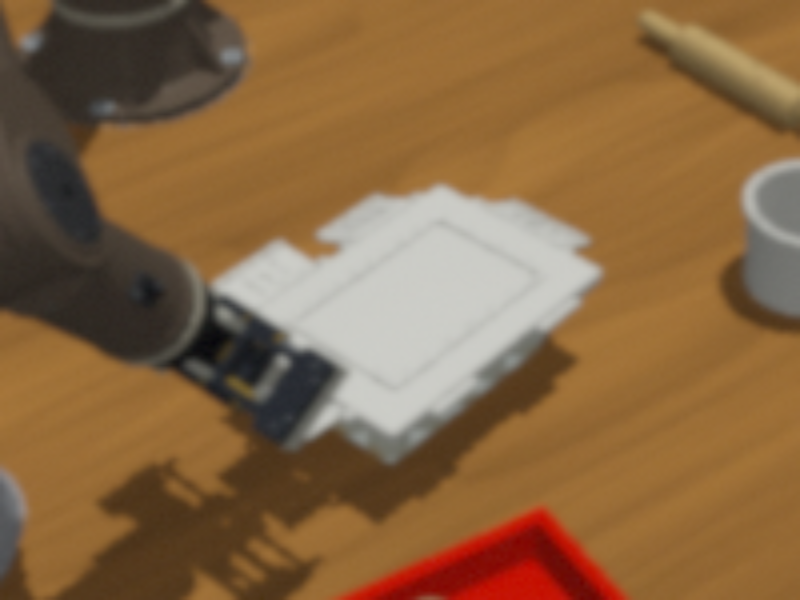

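The crop shows the closed gripper over the right end clip (295,385), clear of the lid. Next I swing that clip down.

Call:
jog_arm:
  commands: "1 0 -0.0147 -0.05 0 0 0;1 0.002 -0.011 -0.035 0 0 0;1 0 0.001 -0.04 0 0 0;1 -0.0015 0.0076 -0.03 0 0 0;1 -0.0023 0.0116 -0.025 0 0 0"

```text
clock: 2.15
position: [0.6221, -0.2158, 0.0713]
ee_rot: [-2.522, -0.246, 0.078]
force: [-0.1, -0.3, 0.6]
width: 0.006
```

Call:
jog_arm:
  commands: "1 -0.002 0.01 -0.012 0 0 0;1 -0.002 0.01 -0.012 0 0 0;1 0 0 0 0 0 0;1 0 0 0 0 0 0;1 0 0 0 0 0 0"

```text
clock: 2.65
position: [0.6214, -0.2097, 0.065]
ee_rot: [-2.522, -0.247, 0.078]
force: [-0.3, 0.5, -0.5]
width: 0.004
```

```bash
python3 - <<'E'
from plan import *
go([pose('er',t) for t in (1.4,1.6,1.64,1.7,1.785,1.85)])
im=viewer.get_image("top");cv2.imwrite("pics/t1.png",cv2.resize(im["pixels"][130:230,200:333,::-1],None,fx=6,fy=6))
E
```

```text
t 2.65 F [-0.26  0.52 -0.53] P [ 0.6214 -0.2097  0.065 ] q [ 0.72  0.94 -0.45  1.27 -0.15  1.33  0.64]
[ 0.622 -0.205  0.062] mm 6 deg 0.2 | 0.0018 0.0151 -0.0111 0.0003 0.0 0.0006
[ 0.621 -0.199  0.058] mm 7 deg 0.0 | -0.0039 0.0195 -0.0133 0.0 0.0 0.0
[ 0.62  -0.198  0.057] mm 1 deg 0.0 | -0.0009 0.0044 -0.0017 0.0 0.0 0.0
[ 0.62  -0.196  0.057] mm 2 deg 0.0 | -0.0014 0.0068 -0.0022 0.0 0.0 0.0
[ 0.619 -0.193  0.056] mm 3 deg 0.0 | -0.002 0.0101 -0.0025 0.0 0.0 0.0
[ 0.619 -0.19   0.055] mm 3 deg 0.0 | -0.0016 0.0081 -0.0013 0.0 0.0 0.0
```

Call:
jog_arm:
  commands: "1 0 0.012 -0.01 0 0 0;1 -0.001 0.012 -0.008 0 0 0;1 -0.001 0.01 -0.006 0 0 0;1 0 0 0 0 0 0;1 0 0 0 0 0 0"

```text
clock: 3.2
position: [0.6205, -0.1991, 0.0575]
ee_rot: [-2.522, -0.247, 0.079]
force: [-0.5, -0.7, -0.3]
width: 0.006
```

View pics/t1.png

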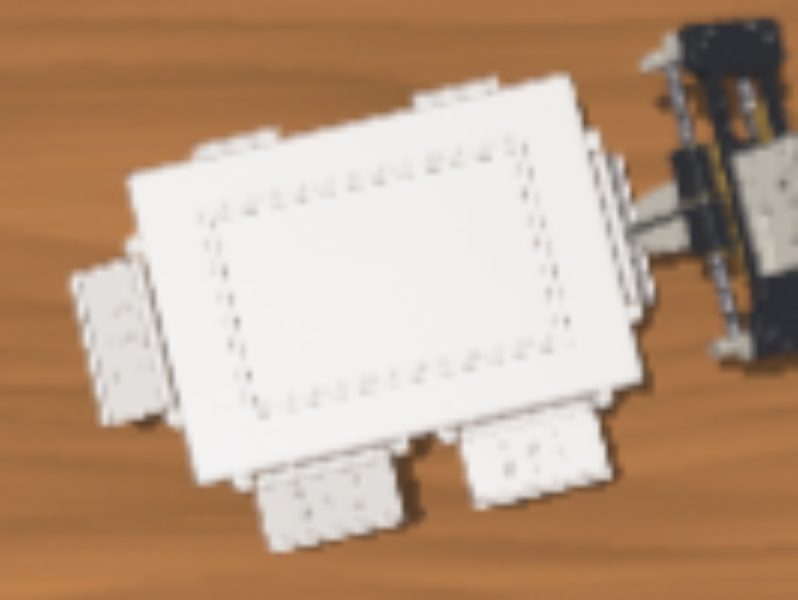

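The clip is folding down with the tip at its middle (635,230), and the box has not shifted. Next I creep into the catch.

Call:
jog_arm:
  commands: "1 -0.0007 0.0034 -0.002 0 0 0;1 -0.0007 0.0034 -0.002 0 0 0;1 -0.0007 0.0034 -0.002 0 0 0;1 0 0 0 0 0 0;1 0 0 0 0 0 0"

```text
clock: 3.7
position: [0.6201, -0.1969, 0.0558]
ee_rot: [-2.523, -0.247, 0.078]
force: [0.3, -3.8, 1.6]
width: 0.008
```

Call:
jog_arm:
  commands: "1 -0.0007 0.0034 -0.002 0 0 0;1 -0.0007 0.0034 -0.002 0 0 0;1 0 0 0 0 0 0;1 0 0 0 0 0 0;1 0 0 0 0 0 0"

```text
clock: 4.2
position: [0.62, -0.1959, 0.0547]
ee_rot: [-2.524, -0.246, 0.076]
force: [1.1, -6.4, 2.7]
width: 0.006
```

Call:
jog_arm:
  commands: "1 -0.0007 0.0034 -0.0025 0 0 0;1 0 0 0 0 0 0;1 -0.0007 0.0034 -0.0025 0 0 0;1 0 0 0 0 0 0;1 0 0 0 0 0 0"

```text
clock: 4.7
position: [0.6192, -0.1921, 0.0531]
ee_rot: [-2.522, -0.247, 0.078]
force: [1.1, -1.5, 1.2]
width: 0.004
```

Call:
jog_arm:
  commands: "1 0.013 -0.065 0.01 0 0 0;1 0.013 -0.065 0.1 0 0 0;1 0.01 -0.05 0.16 0 0 0;1 0 0 0.12 0 0 0;1 0 0 0 0 0 0"

```text
clock: 5.2
position: [0.6323, -0.246, 0.1755]
ee_rot: [-2.524, -0.25, 0.069]
force: [1.2, 0.1, 0.1]
width: 0.007
```

```bash
cat > chk.py <<'E'
import sys
from h import *
im=viewer.get_image("top");np.savez("top0.npz",W=world(im),p=im["pixels"])
E
python3 chk.py; python3 fit.py | grep -E "pose|^(fl|fr|el|er) |bowl|tub|pin"
python3 - <<'E'
from plan import *
go([pose('fr',-.1,gap=.06),pose('fr',-.1,gap=.015)])
E
```

```text
pose [ 0.59147723 -0.05454985  0.20159838] 0.0001596650292103634
fl 217 reach 0.04203592582475901 slope ang 0.38866487837594865 z0 0.09980782625142377 z 0.07428656768449023 0.1070819203139677
fr 229 reach 0.04444191228195313 slope ang -0.05939714541138606 z0 0.0992717348746092 z 0.08931318178061876 0.1108460038175243
el 226 reach 0.03999773039034937 slope ang 0.49137696828504895 z0 0.09937609875134296 z 0.07009545122341795 0.10813303749091281
er 62 reach 0.0670582631000336 slope ang -1.0356846042445198 z0 0.09633672605955702 z 0.09172608393772799 0.205081783248438
fl y ext 0.019687425734640135 0.09939865829041895 234
fr y ext -0.10038473175983254 -0.02022535597263714 247
bowl [ 0.42962773 -0.51309329  0.02001787] [ 0.62855782 -0.32154642  0.62982468]
tub [0.632985   0.24185607 0.02020374] [0.75940627 0.36902083 0.11245168]
pin [0.29500021 0.45176695 0.02007852] [0.57869169 0.50108575 0.05507469]
t 5.25 F [-0.72 -0.56 -0.97] P [ 0.6312 -0.2455  0.1725] q [ 0.73  0.88 -0.44  1.11 -0.16  1.55  0.61]
[ 0.49  -0.137  0.167] mm 178 deg 89.8 | -0.4709 0.3613 -0.0168 0.0008 0.0002 -0.2496
[ 0.485 -0.138  0.123] mm 45 deg 0.0 | -0.0147 -0.003 -0.1493 0.0 0.0 0.0
```

Call:
jog_arm:
  commands: "1 -0.0428 0.0328 0 0 0 -0.0227;1 -0.0428 0.0328 0 0 0 -0.0227;1 -0.0428 0.0328 0 0 0 -0.0227;1 -0.0428 0.0328 0 0 0 -0.0227;1 -0.0428 0.0328 0 0 0 -0.0227"

```text
clock: 5.75
position: [0.5638, -0.1961, 0.1681]
ee_rot: [-2.457, 0.66, -0.203]
force: [1.1, 0.3, 1.3]
width: 0.006
```

Call:
jog_arm:
  commands: "1 -0.0428 0.0328 0 0 0 -0.0227;1 -0.0428 0.0328 0 0 0 -0.0227;1 -0.0428 0.0328 0 0 0 -0.0227;1 -0.0428 0.0328 0 0 0 -0.0227;1 -0.0428 0.0328 0 0 0 -0.0227"

```text
clock: 6.25
position: [0.4989, -0.1468, 0.1681]
ee_rot: [-2.123, 1.512, -0.47]
force: [0.9, 1.2, 1.6]
width: 0.005
```

```bash
python3 - <<'E'
from plan import *
go([pose('fr',-.1,gap=.015)]+[pose('fr',t) for t in (-.1,.2,.5,.8,1.1,1.4,1.6,1.7,1.785)])
E
```

```text
t 6.25 F [0.93 1.16 1.61] P [ 0.4989 -0.1468  0.1681] q [ 0.95  0.25 -0.54  2.27 -0.96  0.35  0.08]
[ 0.485 -0.138  0.123] mm 48 deg 7.8 | -0.0449 0.0294 -0.1513 -0.0002 -0.0008 -0.0215
[ 0.484 -0.138  0.108] mm 15 deg 0.0 | -0.0049 -0.001 -0.0498 0.0 0.0 0.0
[ 0.481 -0.139  0.097] mm 11 deg 0.0 | -0.0109 -0.0022 -0.0352 0.0 0.0 0.0
[ 0.481 -0.139  0.085] mm 12 deg 0.0 | 0.0008 0.0002 -0.0397 0.0 0.0 0.0
[ 0.483 -0.138  0.076] mm 9 deg 0.0 | 0.0076 0.0015 -0.0297 0.0 0.0 0.0
[ 0.487 -0.138  0.069] mm 8 deg 0.0 | 0.0116 0.0023 -0.0251 0.0 0.0 0.0
[ 0.493 -0.137  0.062] mm 10 deg 0.0 | 0.0209 0.0042 -0.0239 0.0 0.0 0.0
[ 0.499 -0.135  0.058] mm 7 deg 0.0 | 0.0195 0.0039 -0.0133 0.0 0.0 0.0
[ 0.502 -0.135  0.057] mm 4 deg 0.0 | 0.0112 0.0023 -0.0039 0.0 0.0 0.0
[ 0.505 -0.134  0.056] mm 3 deg 0.0 | 0.0101 0.002 -0.0025 0.0 0.0 0.0
```

Call:
jog_arm:
  commands: "1 -0.025 0.015 -0.03 0 0 -0.0215;1 -0.02 0.0144 -0.05 0 0 0;1 0 0 -0.04 0 0 0;1 0 0 -0.03 0 0 0;1 0 0 0 0 0 0"

```text
clock: 6.75
position: [0.4877, -0.1422, 0.1302]
ee_rot: [-2.035, 1.66, -0.503]
force: [0.1, 0.5, 1.0]
width: 0.001
```

```bash
python3 - <<'E'
from plan import *
go([pose('fr',-.1)])
E
```

```text
t 6.75 F [0.15 0.51 0.99] P [ 0.4877 -0.1422  0.1302] q [ 1.05  0.33 -0.74  2.36 -1.32  0.12  0.32]
[ 0.484 -0.138  0.108] mm 23 deg 0.9 | -0.0124 0.013 -0.0749 -0.001 -0.002 -0.001
```

```bash
cat > fk.py <<'E'
import numpy as np, itertools
from scipy.optimize import least_squares
from scipy.spatial.transform import Rotation as Ro
LIM=np.array([[-2.62,2.62],[-.44,2.09],[-1.27,1.32],[.08,2.57],[-1.32,4.46],[.12,2],[-2.74,2.74]])
Rz=lambda a:Ro.from_euler('z',a)
Ry=lambda a:Ro.from_euler('y',a)
def fk(q,k):
    p=k["p"];s=k["s"]
    R=Rz(s[0]*q[0]+p[0]);t=np.array([0,0,p[1]])
    R=R*Ry(q[1]);t=t+R.apply([0,0,p[2]])
    R=R*Rz(s[1]*q[2]);t=t+R.apply([p[5],0,0])
    R=R*Ry(q[3]);t=t+R.apply([p[6],0,p[3]])
    R=R*Rz(s[2]*q[4])*Ry(q[5]);t=t+R.apply([p[7],0,p[4]])
    return t,R*Rz(s[3]*q[6]+p[8])
DATA=[([1.04938896,.43520867,.02498224,1.5741554,-.01159695,1.13396822,-.07510084],[.25389,-.57052,.22593],[-2.63401,1.71083,.00222]),
([.82,.68,-.40,1.31,-.19,1.48,.48],[.5547,-.2702,.2264],[-2.618,.046,.072]),
([.72,.89,-.45,1.23,-.16,1.43,.61],[.6236,-.2098,.1233],[-2.517,-.252,.082]),
([.73,.88,-.44,1.11,-.16,1.55,.61],[.6312,-.2455,.1725],[-2.524,-.25,.069]),
([.95,.25,-.54,2.27,-.96,.35,.08],[.4989,-.1468,.1681],[-2.123,1.512,-.47]),
([1.05,.33,-.74,2.36,-1.32,.12,.32],[.4877,-.1422,.1302],[-2.035,1.66,-.503])]
def fit():
    best=None
    for s in itertools.product([1,-1],repeat=4):
        def f(p):
            o=[]
            for q,P,r in DATA:
                t,R=fk(q,dict(p=p,s=s));o+=list((t-P)*3)+list((R.inv()*Ro.from_rotvec(r)).as_rotvec())
            return o
        for c7 in (0,np.pi/2,np.pi,-np.pi/2):
            r=least_squares(f,[-1.153-s[0]*1.049,.3,.4,.4,.3,0,0,0,c7],loss='soft_l1',f_scale=.05)
            if best is None or r.cost<best[0]: best=(r.cost,s,r.x,np.abs(f(r.x)).max())
    return best
if __name__=="__main__":
    b=fit();print(b);np.savez("k.npz",s=b[1],p=b[2])
E
python3 fk.py
```

```text
(np.float64(0.0043768886582638234), (-1, -1, -1, -1), array([-5.95042878e-02,  2.64472206e-01,  5.11654534e-01,  4.14698688e-01,
        3.20621715e-01,  1.30410662e-02,  8.70922139e-04, -7.78289131e-03,
        3.09130371e+00]), np.float64(0.05938822625735829))
```

```bash
python3 - <<'E'
import re
s=open('fk.py').read()
s=s.replace('p=k["p"];s=k["s"]','p=k["p"];s=k["s"];q=np.array(q)+np.r_[0,p[9:14],0]').replace("0,0,0,c7]","0,0,0,c7,0,0,0,0,0]")
open('fk.py','w').write(s)
E
python3 fk.py
cat > ik.py <<'E'
from fk import *
from plan import pose,status
D=np.load("k.npz");K=dict(p=D["p"],s=D["s"])
def ik(P,R,n=60,seed=0,flip=True):
    rng=np.random.default_rng(seed);S=[]
    q0=status.observe()["joints"]
    for i in range(n):
        x=rng.uniform(LIM[:,0],LIM[:,1]) if i else q0
        def f(q):
            t,r=fk(q,K);return np.r_[(t-P)*20,(r.inv()*R).as_rotvec()*5,.02*(q-q0)]
        o=least_squares(f,np.clip(x,LIM[:,0]+.03,LIM[:,1]-.03),bounds=(LIM[:,0]+.02,LIM[:,1]-.02),max_nfev=60)
        if np.abs(o.fun[:6]).max()<.05: S.append((o.cost,o.x.round(2)))
    S.sort(key=lambda a:a[0]);u=[]
    for c,q in S:
        if all(np.abs(q-w).max()>.5 for w in u): u.append(q)
    return u
if __name__=="__main__":
    import plan
    for al in (20,25,35,45):
        for js in (1,-1):
            plan.C['fr']=plan.C['fr'][:2]+(js,)
            for th in (0,1.785):
                P,R=pose('fr',th,al=np.radians(al));print(al,js,th,ik(P,R,25)[:3])
E
python3 ik.py
```

```text
(np.float64(0.0020178440719377175), (-1, -1, -1, -1), array([-0.05455932,  0.30157795,  0.52094221,  0.43257281,  0.35031622,
       -0.0160877 ,  0.01150801, -0.01902211, -3.2054072 ,  0.03224617,
        0.01825104, -0.01959343,  0.01321221,  0.01502528]), np.float64(0.035086831604295265))
20 1 0 [array([ 0.37,  0.31, -0.06,  2.25, -0.59,  0.32, -0.52]), array([ 0.81,  0.35, -0.56,  2.25,  0.01,  0.26, -1.07])]
20 1 1.785 [array([ 0.32,  0.43, -0.04,  2.23, -0.82,  0.22, -0.32]), array([ 0.74,  0.49, -0.52,  2.24,  0.29,  0.15, -1.34])]
20 -1 0 [array([ 0.91,  0.38, -0.68,  2.25,  0.21,  0.27,  1.88])]
20 -1 1.785 [array([ 0.73,  0.49, -0.5 ,  2.24,  0.25,  0.15,  1.84]), array([ 0.94,  0.56, -0.76,  2.23,  0.85,  0.24,  1.29])]
25 1 0 [array([ 0.55,  0.31, -0.24,  2.3 , -0.83,  0.22, -0.25])]
25 1 1.785 [array([ 0.49,  0.44, -0.21,  2.27, -1.23,  0.14,  0.13]), array([ 1.  ,  0.58, -0.78,  2.27,  1.19,  0.14, -2.14])]
25 -1 0 [array([ 1.01,  0.4 , -0.75,  2.31,  0.19,  0.14,  1.94])]
25 -1 1.785 [array([ 1.  ,  0.58, -0.78,  2.27,  1.2 ,  0.14,  0.99])]
35 1 0 [array([ 1.45,  0.74
[... 393 characters left out ...]
0.14, -2.29])]
35 -1 1.785 [array([ 1.37,  0.97, -1.25,  2.35,  1.95,  0.48,  0.48]), array([ 0.92,  0.55, -0.63,  2.33,  3.6 ,  0.14, -1.39])]
45 1 0 [array([ 1.46,  0.73, -1.12,  2.43,  2.86,  0.21,  2.72]), array([ 0.8 ,  0.4 , -0.3 ,  2.45,  4.15,  0.5 ,  1.24])]
45 1 1.785 [array([ 1.32,  0.86, -1.01,  2.41,  2.93,  0.35,  2.72]), array([ 0.58,  0.55, -0.1 ,  2.42,  4.  ,  0.63,  1.38]), array([0.11, 0.61, 0.49, 2.43, 4.14, 0.91, 1.11])]
45 -1 0 [array([ 1.54,  0.86, -1.25,  2.44,  2.41,  0.3 ,  0.09]), array([ 1.09,  0.46, -0.65,  2.45,  3.97,  0.36, -1.67])]
45 -1 1.785 [array([ 1.47,  1.12, -1.25,  2.42,  2.39,  0.51,  0.24]), array([ 0.84,  0.58, -0.41,  2.42,  3.85,  0.5 , -1.55])]
```

```bash
python3 - <<'E'
s=open('plan.py').read()
s=s.replace("al=AL,side=0)","al=None,side=0,phi=None)").replace("h,hd,js=C[c];","h,hd,js=C[c];al=ALS[c] if al is None else al;phi=PHI[c] if phi is None else phi;")
s=s.replace("return tcp,Ro.from_matrix(np.stack([x,np.cross(z,x),z],1))","return tcp,Ro.from_rotvec(a*phi)*Ro.from_matrix(np.stack([x,np.cross(z,x),z],1))")
s=s.replace("# hinge","\nALS=dict(er=AL,el=AL,fr=np.radians(22),fl=np.radians(22));PHI=dict(er=0,el=0,fr=np.radians(10),fl=np.radians(10))\n# hinge")
open('plan.py','w').write(s)
E
python3 - <<'E'
from plan import *
import ik
for c in ('fr','fl'):
  for th in (0,1.785): print(c,th,ik.ik(*pose(c,th),25)[:3])
go([pose('fr',-.1,gap=.04),pose('fr',-.1)]+[pose('fr',t) for t in (.2,.5,.8,1.1,1.4,1.6,1.7,1.785)])
E
```

```text
fr 0 [array([ 0.65,  0.36, -0.25,  2.19, -0.67,  0.46, -0.4 ])]
fr 1.785 [array([ 0.58,  0.48, -0.22,  2.17, -0.8 ,  0.37, -0.28]), array([ 0.89,  0.55, -0.6 ,  2.18, -0.25,  0.26, -0.77])]
fl 0 [array([ 0.46,  0.28, -0.32,  2.35, -0.78,  0.3 , -0.52])]
fl 1.785 [array([ 0.42,  0.42, -0.32,  2.32, -1.02,  0.19, -0.29]), array([ 0.88,  0.58, -0.84,  2.33,  0.8 ,  0.14, -1.99])]
t 6.75 F [0.15 0.51 0.99] P [ 0.4877 -0.1422  0.1302] q [ 1.05  0.33 -0.74  2.36 -1.32  0.12  0.32]
[ 0.488 -0.138  0.146] mm 16 deg 15.6 | 0.0 0.0156 0.0519 0.0188 0.0388 0.0022
[ 0.484 -0.138  0.106] mm 40 deg 0.0 | -0.013 -0.0026 -0.1327 0.0 0.0 0.0
[ 0.481 -0.139  0.095] mm 11 deg 0.0 | -0.009 -0.0018 -0.036 0.0 0.0 0.0
[ 0.481 -0.139  0.085] mm 10 deg 0.0 | -0.0006 -0.0001 -0.0328 0.0 0.0 0.0
[ 0.482 -0.139  0.078] mm 8 deg 0.0 | 0.0029 0.0006 -0.0251 0.0 0.0 0.0
[ 0.485 -0.138  0.07 ] mm 9 deg 0.0 | 0.0112 0.0023 -0.0271 0.0 0.0 0.0
[ 0.492 -0.137  0.062] mm 10 deg 0.0 | 0.0217 0.0044 -0.0258 0.0 0.0 0.0
[ 0.498 -0.136  0.058] mm 8 deg 0.0 | 0.0207 0.0042 -0.0142 0.0 0.0 0.0
[ 0.501 -0.135  0.056] mm 4 deg 0.0 | 0.0119 0.0024 -0.0042 0.0 0.0 0.0
[ 0.505 -0.134  0.056] mm 3 deg 0.0 | 0.0107 0.0022 -0.0026 0.0 0.0 0.0
```

```bash
sed -i "s/sc=np.interp(th,\[0,1.6,1.9\],\[.026,.038,.039\])/sc=np.interp(th,[0,1.6,1.9],[.026,.034,.034] if c[0]=='f' else [.026,.038,.039])/" plan.py
python3 - <<'E'
from plan import *
go([pose('fr',-.1,gap=.04),pose('fr',-.1)]+[pose('fr',t) for t in (.2,.5,.8,1.1,1.4,1.6,1.7,1.785)])
E
```

```text
t 6.75 F [0.15 0.51 0.99] P [ 0.4877 -0.1422  0.1302] q [ 1.05  0.33 -0.74  2.36 -1.32  0.12  0.32]
[ 0.488 -0.138  0.146] mm 16 deg 15.6 | 0.0 0.0156 0.0519 0.0188 0.0388 0.0022
[ 0.484 -0.138  0.106] mm 40 deg 0.0 | -0.013 -0.0026 -0.1327 0.0 0.0 0.0
[ 0.482 -0.139  0.095] mm 11 deg 0.0 | -0.0074 -0.0015 -0.0357 0.0 0.0 0.0
[ 0.482 -0.139  0.086] mm 9 deg 0.0 | 0.0014 0.0003 -0.0312 0.0 0.0 0.0
[ 0.483 -0.138  0.079] mm 7 deg 0.0 | 0.0038 0.0008 -0.0223 0.0 0.0 0.0
[ 0.486 -0.138  0.072] mm 8 deg 0.0 | 0.0107 0.0022 -0.0238 0.0 0.0 0.0
[ 0.492 -0.137  0.065] mm 9 deg 0.0 | 0.0196 0.004 -0.0225 0.0 0.0 0.0
[ 0.498 -0.136  0.062] mm 7 deg 0.0 | 0.0183 0.0037 -0.0123 0.0 0.0 0.0
[ 0.501 -0.135  0.061] mm 3 deg 0.0 | 0.0105 0.0021 -0.0032 0.0 0.0 0.0
[ 0.504 -0.134  0.06 ] mm 3 deg 0.0 | 0.0093 0.0019 -0.0019 0.0 0.0 0.0
```

Call:
jog_arm:
  commands: "1 0 0.008 0.03 0.0094 0.0194 0.001;1 0 0.008 0.03 0.0094 0.0194 0.001;1 0 0 0 0 0 0;1 0 0 0 0 0 0;1 0 0 0 0 0 0"

```text
clock: 7.25
position: [0.497, -0.1362, 0.1312]
ee_rot: [-2.045, 1.669, -0.402]
force: [-0.2, -1.0, 0.8]
width: 0.003
```

```bash
python3 - <<'E'
from plan import *
go([pose('fr',-.1,gap=.02)]+[pose('fr',-.1)])
E
```

```text
t 7.25 F [-0.17 -0.99  0.77] P [ 0.497  -0.1362  0.1312] q [ 0.75  0.29 -0.38  2.31 -1.1   0.29  0.06]
[ 0.486 -0.138  0.126] mm 13 deg 11.5 | -0.0374 -0.006 -0.0177 0.0112 0.03 -0.0002
[ 0.484 -0.138  0.106] mm 20 deg 0.0 | -0.0065 -0.0013 -0.0663 0.0 0.0 0.0
```

Call:
jog_arm:
  commands: "1 -0.02 -0.003 0 0.004 0.01 0;1 -0.0174 -0.003 0 0.004 0.01 0;1 0 0 -0.009 0.0032 0.01 0;1 0 0 -0.009 0 0 0;1 0 0 0 0 0 0"

```text
clock: 7.75
position: [0.4858, -0.1383, 0.1252]
ee_rot: [-2.084, 1.765, -0.152]
force: [-0.8, 1.2, 0.0]
width: 0.005
```

```bash
python3 - <<'E'
from plan import *
go([pose('fr',-.1,gap=.02)]+[pose('fr',-.1)])
E
```

```text
t 7.75 F [-0.84  1.23  0.04] P [ 0.4858 -0.1383  0.1252] q [ 0.51  0.3  -0.09  2.19 -0.69  0.53 -0.4 ]
[ 0.486 -0.138  0.126] mm 1 deg 0.1 | 0.0001 0.0013 0.0023 -0.0001 0.0002 -0.0001
[ 0.484 -0.138  0.106] mm 20 deg 0.0 | -0.0065 -0.0013 -0.0663 0.0 0.0 0.0
```

Call:
jog_arm:
  commands: "1 -0.0065 0 -0.064 0 0 0;1 -0.0074 -0.0015 -0.0357 0 0 0;1 0.0014 0.0003 -0.0312 0 0 0;1 0.0038 0.0008 -0.0223 0 0 0;1 0.0107 0.0022 -0.0238 0 0 0"

```text
clock: 8.25
position: [0.486, -0.1384, 0.0722]
ee_rot: [-2.085, 1.767, -0.151]
force: [-0.4, 0.5, 0.6]
width: 0.006
```

Call:
jog_arm:
  commands: "1 0.0098 0.002 -0.0112 0 0 0;1 0.0098 0.002 -0.0112 0 0 0;1 0.009 0.002 -0.006 0 0 0;1 0 0 0 0 0 0;1 0 0 0 0 0 0"

```text
clock: 8.75
position: [0.4954, -0.1363, 0.0643]
ee_rot: [-2.086, 1.765, -0.151]
force: [-0.1, 0.2, 0.2]
width: 0.008
```

```bash
python3 - <<'E'
from plan import *
go([pose('fr',1.6),pose('fr',1.7),pose('fr',1.785)])
E
```

```text
t 8.75 F [-0.12  0.15  0.18] P [ 0.4954 -0.1363  0.0643] q [ 0.56  0.43 -0.18  2.22 -0.82  0.38 -0.25]
[ 0.498 -0.136  0.062] mm 4 deg 0.1 | 0.008 0.0025 -0.0086 0.0001 -0.0001 -0.0002
[ 0.501 -0.135  0.061] mm 3 deg 0.0 | 0.0105 0.0021 -0.0032 0.0 0.0 0.0
[ 0.504 -0.134  0.06 ] mm 3 deg 0.0 | 0.0093 0.0019 -0.0019 0.0 0.0 0.0
```

Call:
jog_arm:
  commands: "1 0.004 0.001 -0.005 0 0 0;1 0.004 0.001 -0.005 0 0 0;1 0.0034 0.0007 -0.002 0 0 0;1 0.0034 0.0007 -0.002 0 0 0;1 0 0 0 0 0 0"

```text
clock: 9.25
position: [0.4998, -0.1353, 0.0599]
ee_rot: [-2.086, 1.766, -0.151]
force: [-0.5, -0.6, 0.4]
width: 0.006
```

Call:
jog_arm:
  commands: "1 0.0034 0.0007 -0.0025 0 0 0;1 0 0 0 0 0 0;1 0.0034 0.0007 -0.0025 0 0 0;1 0 0 0 0 0 0;1 0 0 0 0 0 0"

```text
clock: 9.75
position: [0.5009, -0.135, 0.0582]
ee_rot: [-2.086, 1.767, -0.15]
force: [-5.2, -0.6, 1.9]
width: 0.008
```

Call:
jog_arm:
  commands: "1 0.0034 0.0007 -0.003 0 0 0;1 0 0 0 0 0 0;1 0.002 0.0004 -0.002 0 0 0;1 0 0 0 0 0 0;1 0 0 0 0 0 0"

```text
clock: 10.25
position: [0.5024, -0.1347, 0.0566]
ee_rot: [-2.086, 1.767, -0.149]
force: [-5.0, -1.1, 2.5]
width: 0.009
```

Call:
jog_arm:
  commands: "1 0.0034 0.0007 -0.003 0 0 0;1 0 0 0 0 0 0;1 0.002 0.0004 -0.002 0 0 0;1 0 0 0 0 0 0;1 0 0 0 0 0 0"

```text
clock: 10.75
position: [0.5051, -0.1342, 0.0555]
ee_rot: [-2.086, 1.765, -0.151]
force: [-2.3, -0.3, 0.6]
width: 0.006
```

Call:
jog_arm:
  commands: "1 -0.06 -0.012 0.02 0 0 0;1 -0.05 -0.01 0.1 0 0 0;1 -0.01 0 0.15 0 0 0;1 0 0 0.05 0 0 0;1 0 0 0 0 0 0"

```text
clock: 11.25
position: [0.4711, -0.1417, 0.1546]
ee_rot: [-2.085, 1.763, -0.159]
force: [1.4, 0.6, 0.3]
width: 0.008
```

```bash
python3 chk.py; python3 fit.py | grep -E "pose|^(fl|fr|el|er) "
python3 - <<'E'
from plan import *
D=np.load("top0.npz")["p"];cv2.imwrite("pics/t2.png",cv2.resize(D[130:230,200:333,::-1],None,fx=6,fy=6))
go([pose('fl',.3,gap=.05)]+[pose('fl',.3)])
E
```

```text
pose [ 0.59009126 -0.0560452   0.19368734] 0.001582430182591334
fl 209 reach 0.040762359747270493 slope ang 0.41948370049217754 z0 0.09994440265656995 z 0.07823700977228708 0.10617423692149125
fr 524 reach 0.10407081955453734 slope ang -1.2456129804607619 z0 0.09897593819513426 z 0.05172375288114871 0.4193891748992908
el 236 reach 0.041068066287554605 slope ang 0.48311052473856114 z0 0.10033153414591837 z 0.07322111525312786 0.10637066224906071
er 39 reach 0.013246261933511083 slope ang 1.3290206163226777 z0 0.1038409475116389 z 0.05019971298066065 0.10986020979082893
fl y ext 0.0003583245166687644 0.0996884128094723 310
fr y ext -0.1603905109259372 -0.000238383972605048 947
t 11.3 F [-0.28 -0.12 -0.47] P [ 0.4703 -0.1412  0.1529] q [ 0.5   0.24 -0.06  2.19 -0.65  0.6  -0.43]
[ 0.443 -0.024  0.139] mm 121 deg 0.2 | -0.0895 0.3902 -0.0456 0.0003 0.0005 -0.0002
[ 0.458 -0.021  0.092] mm 50 deg 0.0 | 0.0483 0.0097 -0.1592 0.0 0.0 0.0
```

View pics/t2.png

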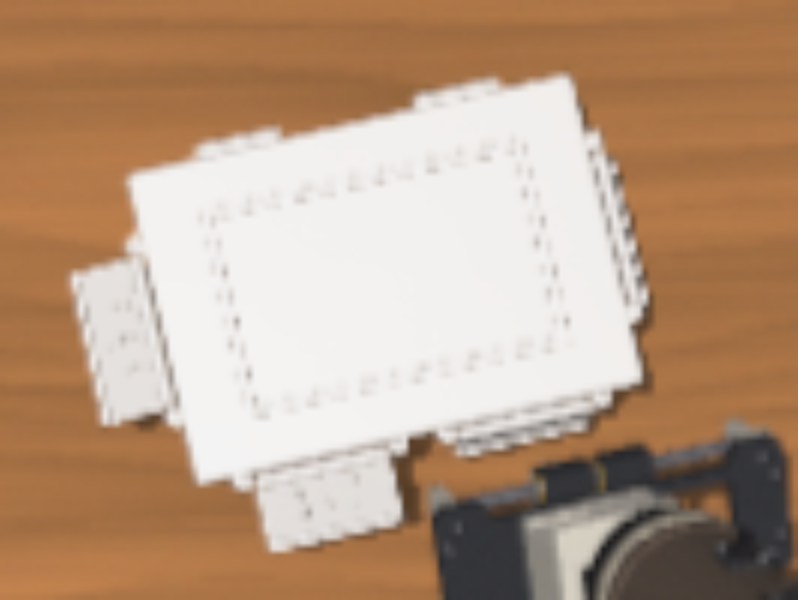

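```bash
cat > prof.py <<'E'
from h import *
import sys
from plan import BOX,YAW
def prof(W):
    c,s=np.cos(YAW),np.sin(YAW);q=(W[...,:2]-BOX)@np.array([[c,-s],[s,c]]);z=W[...,2]
    for n,m,o in (('fr',abs(q[...,1]+.06)<.035,-q[...,0]-.097),('fl',abs(q[...,1]-.06)<.035,-q[...,0]-.097),('er',abs(q[...,0])<.04,-q[...,1]-.137),('el',abs(q[...,0])<.04,q[...,1]-.137)):
        k=m&(abs(o)<.05)&(z<.115);k2=k&(z>.02)
        print(n,"median o(mm) by z:",*[f"{a*1000:.0f}:{np.median(o[k2&(abs(z-a)<.005)])*1000:.1f}({(k2&(abs(z-a)<.005)).sum()})" for a in (.1,.09,.08,.07,.06,.05,.04) if (k2&(abs(z-a)<.005)).sum()], "max o z>.05", (o[k&(z>.05)].max()*1000).round(1))
if __name__=="__main__":
    for n in ("top","scene"):
        print(n);prof(world(viewer.get_image(n)))
E
python3 prof.py
```

```text
top
fr median o(mm) by z: 100:-20.7(216) 90:4.2(8) 80:5.5(12) 70:6.8(10) 60:9.1(27) 50:11.2(2) max o z>.05 11.9
fl median o(mm) by z: 100:-17.2(272) 90:22.3(141) 80:35.2(46) max o z>.05 42.0
er median o(mm) by z: 100:-20.2(218) 90:-3.5(7) 80:6.5(1) 70:8.0(3) 60:11.6(19) 50:11.6(4) max o z>.05 13.1
el median o(mm) by z: 100:-15.6(267) 90:17.9(129) 80:33.1(73) 70:35.4(5) max o z>.05 40.7
scene
fr median o(mm) by z: 100:-23.5(194) 90:0.1(2) max o z>.05 2.6
fl median o(mm) by z: 100:-22.4(176) 90:16.9(51) 80:35.1(36) max o z>.05 40.1
er median o(mm) by z: 100:-21.0(299) 90:3.2(50) 80:5.0(50) 70:7.5(44) 60:10.1(66) 50:10.8(6) 40:-31.6(5) max o z>.05 15.1
el median o(mm) by z: 100:-22.9(205) 90:14.2(33) 80:34.4(46) max o z>.05 41.0
```

Both clips sprang back to about 1.4 rad: the face slopes outward downwards, 3→10 mm. The force drop came before the crest, so I'm redoing fr and pushing further this time.

```bash
python3 - <<'E'
from plan import *
go([pose('fr',1.4,gap=.012),pose('fr',1.4),pose('fr',1.64),pose('fr',1.785),pose('fr',1.885)])
E
```

```text
t 11.4 F [ 0.32 -0.29 -0.46] P [ 0.469  -0.1406  0.151 ] q [ 0.5   0.24 -0.06  2.19 -0.65  0.6  -0.43]
[ 0.481 -0.139  0.067] mm 84 deg 0.1 | 0.0389 0.0053 -0.2788 0.0 -0.0001 -0.0002
[ 0.492 -0.137  0.065] mm 12 deg 0.0 | 0.0386 0.0078 -0.0068 0.0 0.0 0.0
[ 0.499 -0.135  0.061] mm 8 deg 0.0 | 0.0224 0.0045 -0.0137 0.0 0.0 0.0
[ 0.504 -0.134  0.06 ] mm 5 deg 0.0 | 0.0157 0.0032 -0.0037 0.0 0.0 0.0
[ 0.507 -0.134  0.06 ] mm 4 deg 0.0 | 0.0114 0.0023 -0.0011 0.0 0.0 0.0
```

Call:
jog_arm:
  commands: "1 0 0 -0.1 0 0 0;1 0.005 0 -0.1 0 0 0;1 0.014 0.003 -0.08 0 0 0;1 0.03 0.006 -0.01 0 0 0;1 0.03 0.006 -0.006 0 0 0"

```text
clock: 11.9
position: [0.4927, -0.136, 0.0618]
ee_rot: [-2.084, 1.767, -0.147]
force: [-2.0, -0.2, -0.3]
width: 0.006
```

Call:
jog_arm:
  commands: "1 0.01 0.002 -0.003 0 0 0;1 0.007 0.0014 -0.003 0 0 0;1 0.004 0.0008 -0.002 0 0 0;1 0.003 0.0006 -0.002 0 0 0;1 0 0 0 0 0 0"

```text
clock: 12.4
position: [0.4999, -0.1351, 0.06]
ee_rot: [-2.086, 1.766, -0.152]
force: [-1.5, -0.5, 1.4]
width: 0.008
```

Call:
jog_arm:
  commands: "1 0.0034 0.0007 -0.003 0 0 0;1 0.0034 0.0007 -0.003 0 0 0;1 0.0034 0.0007 -0.003 0 0 0;1 0.002 0.0004 -0.002 0 0 0;1 0 0 0 0 0 0"

```text
clock: 12.9
position: [0.5025, -0.1344, 0.056]
ee_rot: [-2.086, 1.767, -0.149]
force: [-4.7, -1.2, 3.1]
width: 0.0
```

Call:
jog_arm:
  commands: "1 0.002 0.0004 -0.001 0 0 0;1 0 0 0 0 0 0;1 0.002 0.0004 -0.001 0 0 0;1 0 0 0 0 0 0;1 0 0 0 0 0 0"

```text
clock: 13.4
position: [0.5049, -0.134, 0.0558]
ee_rot: [-2.086, 1.766, -0.151]
force: [-2.9, -0.1, 0.2]
width: 0.006
```

Same place as before. I continue inward to feel for the snap and the stop.

Call:
jog_arm:
  commands: "1 0.002 0.0004 -0.001 0 0 0;1 0 0 0 0 0 0;1 0.002 0.0004 -0.001 0 0 0;1 0 0 0 0 0 0;1 0 0 0 0 0 0"

```text
clock: 13.9
position: [0.5063, -0.1338, 0.0553]
ee_rot: [-2.085, 1.765, -0.151]
force: [0.2, -0.3, 0.0]
width: 0.002
```

Call:
jog_arm:
  commands: "1 0.002 0.0004 -0.001 0 0 0;1 0 0 0 0 0 0;1 0.002 0.0004 -0.001 0 0 0;1 0 0 0 0 0 0;1 0 0 0 0 0 0"

```text
clock: 14.4
position: [0.5072, -0.1335, 0.0546]
ee_rot: [-2.086, 1.766, -0.151]
force: [-0.4, 0.2, 0.2]
width: 0.004
```

Call:
jog_arm:
  commands: "1 -0.06 -0.012 0.01 0 0 0;1 -0.06 -0.012 0.06 0 0 0;1 -0.04 0 0.1 0 0 0;1 0 0 0.1 0 0 0;1 0 0 0 0 0 0"

```text
clock: 14.9
position: [0.4606, -0.1418, 0.139]
ee_rot: [-2.085, 1.764, -0.159]
force: [0.8, -0.1, -0.6]
width: 0.007
```

```bash
python3 prof.py; python3 - <<'E'
from plan import *
go([pose('fl',.3,gap=.05)]+[pose('fl',.3)]+[pose('fl',t) for t in (.6,.9,1.2,1.4,1.6,1.7,1.785,1.885)])
E
```

```text
top
fr median o(mm) by z: 100:-19.8(207) 90:-10.1(11) 80:-5.0(2) max o z>.05 4.4
fl median o(mm) by z: 100:-15.0(256) 90:22.4(134) 80:34.2(47) 70:36.9(3) max o z>.05 42.1
er median o(mm) by z: 100:-22.1(245) 90:-15.5(10) 80:6.3(1) 70:9.1(8) 60:11.6(15) 50:13.0(2) max o z>.05 14.1
el median o(mm) by z: 100:-16.0(289) 90:19.0(120) 80:32.4(82) 70:38.5(2) max o z>.05 40.9
scene
fr median o(mm) by z: 100:-26.0(194) 90:0.2(5) max o z>.05 4.2
fl median o(mm) by z: 100:-23.6(173) 90:16.6(52) 80:35.1(40) max o z>.05 40.5
er median o(mm) by z: 100:-20.9(297) 90:2.6(44) 80:5.4(51) 70:7.4(48) 60:10.0(63) 50:10.9(7) 40:-31.7(4) max o z>.05 16.5
el median o(mm) by z: 100:-22.7(201) 90:16.2(37) 80:34.9(45) max o z>.05 42.0
t 15.0 F [-1.32  0.33 -0.58] P [ 0.4596 -0.1408  0.1362] q [ 0.51  0.25 -0.06  2.23 -0.7   0.56 -0.37]
[ 0.443 -0.024  0.139] mm 118 deg 0.1 | -0.054 0.389 0.0102 0.0002 0.0002 -0.0002
[ 0.458 -0.021  0.092] mm 50 deg 0.0 | 0.0483 0.0097 -0.1592 0.0 0.0 0.0
[ 0.459 -0.021  0.084] mm 8 deg 0.0 | 0.002 0.0004 -0.0257 0.0 0.0 0.0
[ 0.46  -0.021  0.077] mm 7 deg 0.0 | 0.0059 0.0012 -0.023 0.0 0.0 0.0
[ 0.464 -0.02   0.07 ] mm 8 deg 0.0 | 0.0135 0.0027 -0.0237 0.0 0.0 0.0
[ 0.469 -0.019  0.065] mm 6 deg 0.0 | 0.0141 0.0028 -0.0147 0.0 0.0 0.0
[ 0.474 -0.018  0.062] mm 7 deg 0.0 | 0.0183 0.0037 -0.0123 0.0 0.0 0.0
[ 0.477 -0.017  0.061] mm 3 deg 0.0 | 0.0105 0.0021 -0.0032 0.0 0.0 0.0
[ 0.48  -0.017  0.06 ] mm 3 deg 0.0 | 0.0093 0.0019 -0.0019 0.0 0.0 0.0
[ 0.483 -0.016  0.06 ] mm 4 deg 0.0 | 0.0114 0.0023 -0.0011 0.0 0.0 0.0
```

The right front clip now reads shut. Next is the left front clip.

Call:
jog_arm:
  commands: "1 -0.018 0.08 0.03 0 0 0;1 -0.018 0.1 0.02 0 0 0;1 -0.018 0.11 0 0 0 0;1 0 0.1 -0.04 0 0 0;1 0 0 0 0 0 0"

```text
clock: 15.5
position: [0.4407, -0.0197, 0.1366]
ee_rot: [-2.091, 1.761, -0.143]
force: [0.1, -0.8, 0.7]
width: 0.003
```

```bash
python3 - <<'E'
from plan import *
go([pose('fl',.3,gap=.01)])
E
```

```text
t 15.5 F [ 0.06 -0.84  0.68] P [ 0.4407 -0.0197  0.1366] q [ 0.3   0.16 -0.15  2.36 -0.71  0.41 -0.62]
[ 0.455 -0.022  0.101] mm 38 deg 0.5 | 0.0477 -0.0069 -0.1184 -0.0002 -0.0007 -0.001
```

Call:
jog_arm:
  commands: "1 0.024 -0.003 -0.06 0 0 0;1 0.024 -0.003 -0.058 0 0 0;1 0.01 0.001 -0.03 0 0 0;1 0.003 0 -0.026 0 0 0;1 0.006 0.001 -0.023 0 0 0"

```text
clock: 16.0
position: [0.4628, -0.0254, 0.0782]
ee_rot: [-2.085, 1.767, -0.149]
force: [0.2, -0.2, 2.7]
width: 0.01
```

Call:
jog_arm:
  commands: "1 0.0135 0.0027 -0.024 0 0 0;1 0.014 0.003 -0.0147 0 0 0;1 0.01 0.002 -0.008 0 0 0;1 0.01 0.002 -0.006 0 0 0;1 0 0 0 0 0 0"

```text
clock: 16.5
position: [0.477, -0.0219, 0.0634]
ee_rot: [-2.086, 1.766, -0.15]
force: [-1.8, -0.7, 0.1]
width: 0.007
```

```bash
python3 - <<'E'
from plan import *
go([pose('fl',1.64),pose('fl',1.785)])
E
```

```text
t 16.5 F [-1.78 -0.71  0.15] P [ 0.477  -0.0219  0.0634] q [ 0.42  0.38 -0.33  2.35 -0.95  0.2  -0.35]
[ 0.475 -0.018  0.061] mm 5 deg 0.1 | -0.0055 0.014 -0.0071 0.0 -0.0002 -0.0002
[ 0.48  -0.017  0.06 ] mm 5 deg 0.0 | 0.0157 0.0032 -0.0037 0.0 0.0 0.0
```

Call:
jog_arm:
  commands: "1 0.0034 0.0007 -0.004 0 0 0;1 0.0034 0.0007 -0.004 0 0 0;1 0.002 0.0004 -0.003 0 0 0;1 0 0 0 0 0 0;1 0 0 0 0 0 0"

```text
clock: 17.0
position: [0.4784, -0.0211, 0.0601]
ee_rot: [-2.087, 1.766, -0.149]
force: [-6.6, -1.3, 3.6]
width: 0.008
```

Call:
jog_arm:
  commands: "1 0.003 0.0006 -0.002 0 0 0;1 0 0 0 0 0 0;1 0.002 0.0004 -0.002 0 0 0;1 0 0 0 0 0 0;1 0 0 0 0 0 0"

```text
clock: 17.5
position: [0.4803, -0.0208, 0.059]
ee_rot: [-2.086, 1.766, -0.149]
force: [-5.5, -0.8, 1.7]
width: 0.003
```

Call:
jog_arm:
  commands: "1 0.003 0.0006 -0.0015 0 0 0;1 0 0 0 0 0 0;1 0.002 0.0004 -0.001 0 0 0;1 0 0 0 0 0 0;1 0 0 0 0 0 0"

```text
clock: 18.0
position: [0.4834, -0.0209, 0.0587]
ee_rot: [-2.085, 1.765, -0.152]
force: [-1.4, -0.6, -0.4]
width: 0.007
```

Call:
jog_arm:
  commands: "1 0.002 0.0004 -0.001 0 0 0;1 0 0 0 0 0 0;1 0.002 0.0004 -0.001 0 0 0;1 0 0 0 0 0 0;1 0 0 0 0 0 0"

```text
clock: 18.5
position: [0.4842, -0.0207, 0.0579]
ee_rot: [-2.085, 1.766, -0.151]
force: [-0.4, 0.5, -0.0]
width: 0.004
```

Call:
jog_arm:
  commands: "1 -0.06 -0.012 0.01 0 0 0;1 -0.06 -0.012 0.08 0 0 0;1 -0.03 0.02 0.15 0 0 0;1 0 0.05 0.16 0 0 0;1 0 0 0 0 0 0"

```text
clock: 19.0
position: [0.4419, -0.0068, 0.1794]
ee_rot: [-2.083, 1.76, -0.16]
force: [1.1, 0.1, -0.2]
width: 0.006
```

```bash
python3 prof.py|grep -E "fl|fr|top|sce"; python3 - <<'E'
import plan
from plan import *
import ik
for js in (1,-1):
    plan.C['el']=plan.C['el'][:2]+(js,)
    for th in (.4,1.785): print(js,th,ik.ik(*pose('el',th),25)[:3])
    P,R=pose('el',.4,gap=.05);go([(P,R)])
    s=status.observe();R0=Ro.from_rotvec(s["ee_rot"]);w=(R*R0.inv()).as_rotvec()
    print([ (Ro.from_rotvec(w*f)*R0).apply([0,0,1]).round(2) for f in (.25,.5,.75)])
E
```

```text
top
fr median o(mm) by z: 100:-17.6(208) 90:-5.0(10) 80:-4.8(1) max o z>.05 4.2
fl median o(mm) by z: 100:-20.7(194) 90:-5.4(19) 80:-5.9(1) max o z>.05 3.5
scene
fr median o(mm) by z: 100:-25.6(195) 90:0.8(3) max o z>.05 1.9
fl median o(mm) by z: 100:-24.0(165) 90:1.2(1) max o z>.05 1.8
1 0.4 [array([-0.33,  0.67, -0.36,  1.77,  0.86,  1.16,  2.16])]
1 1.785 [array([-0.32,  0.71, -0.32,  1.8 ,  0.9 ,  1.09,  2.14])]
t 19.1 F [ 0.68  0.06 -0.16] P [ 0.4402 -0.0071  0.1752] q [ 0.17  0.07 -0.05  2.33 -0.6   0.49 -0.78]
[0.555 0.126 0.135] mm 180 deg 92.5 | 0.3829 0.4438 -0.1329 -0.0473 -0.0161 -0.2519
[array([ 0.41,  0.01, -0.91]), array([ 0.39, -0.22, -0.89]), array([ 0.29, -0.42, -0.86])]
-1 0.4 [array([-0.7 ,  0.65,  0.17,  1.78,  0.56,  0.97, -0.75]), array([-0.3 ,  0.67, -0.41,  1.77,  0.88,  1.18, -1.  ])]
-1 1.785 [array([-0.71,  0.7 ,  0.23,  1.81,  0.55,  0.87, -0.73]), array([-0.29,  0.71, -0.37,  1.8 ,  0.92,  1.11, -1.02])]
t 19.1 F [ 0.68  0.06 -0.16] P [ 0.4402 -0.0071  0.1752] q [ 0.17  0.07 -0.05  2.33 -0.6   0.49 -0.78]
[0.555 0.126 0.135] mm 180 deg 107.6 | 0.3829 0.4438 -0.1329 -0.1629 0.0739 0.2395
[array([ 0.17,  0.08, -0.98]), array([ 0.06, -0.13, -0.99]), array([ 0.04, -0.36, -0.93])]
```

Call:
jog_arm:
  commands: "1 0.01 0.055 0.02 -0.01164 0.00528 0.0171;1 0.01 0.055 0.02 -0.01164 0.00528 0.0171;1 0.02 0.055 0.02 -0.01164 0.00528 0.0171;1 0.03 0.055 0 -0.01164 0.00528 0.0171;1 0.03 0.05 0 -0.01164 0.00528 0.0171"

```text
clock: 19.6
position: [0.4695, 0.0736, 0.1905]
ee_rot: [-2.837, 1.257, -0.153]
force: [-0.3, -0.2, -0.1]
width: 0.002
```

Call:
jog_arm:
  commands: "1 0.035 0.05 0 -0.01164 0.00528 0.0171;1 0.035 0.05 0 -0.01164 0.00528 0.0171;1 0.035 0.04 0 -0.01164 0.00528 0.0171;1 0.035 0.03 0 -0.01164 0.00528 0.0171;1 0.03 0.01 0 -0.01164 0.00528 0.0171"

```text
clock: 20.1
position: [0.5203, 0.1282, 0.1894]
ee_rot: [2.779, -0.377, 0.11]
force: [0.4, -0.3, -0.5]
width: 0.007
```

```bash
python3 - <<'E'
from plan import *
go([pose('el',.4,gap=.03)])
E
```

```text
t 20.1 F [ 0.37 -0.25 -0.47] P [0.5203 0.1282 0.1894] q [-0.39  0.41 -0.22  1.78  0.42  1.17 -1.08]
[0.557 0.118 0.117] mm 82 deg 30.4 | 0.1212 -0.0326 -0.2417 -0.0455 0.0203 0.0681
```

Call:
jog_arm:
  commands: "1 0.03 0 -0.04 -0.0114 0.005 0.017;1 0.03 0 -0.05 -0.0114 0.005 0.017;1 0.03 -0.01 -0.05 -0.0114 0.005 0.017;1 0.03 -0.02 -0.05 -0.0113 0.0053 0.017;1 0 0 -0.05 0 0 0"

```text
clock: 20.6
position: [0.5548, 0.1184, 0.1157]
ee_rot: [2.523, 0.251, 0.077]
force: [-0.3, -0.2, -1.4]
width: 0.005
```

```bash
python3 - <<'E'
from plan import *
go([pose('el',.4,gap=.005)]+[pose('el',t) for t in (.6,.8,1.1,1.4,1.64,1.785,1.885)])
E
```

```text
t 20.6 F [-0.33 -0.21 -1.42] P [0.5548 0.1184 0.1157] q [-0.5   0.61 -0.22  1.78  0.7   1.2  -0.92]
[0.559 0.109 0.094] mm 24 deg 0.2 | 0.0124 -0.0317 -0.0725 -0.0004 -0.0002 0.0002
[0.559 0.105 0.081] mm 13 deg 0.0 | 0.0024 -0.012 -0.0419 0.0 0.0 0.0
[0.56  0.104 0.076] mm 5 deg 0.0 | 0.0008 -0.0039 -0.0165 0.0 0.0 0.0
[0.56  0.101 0.069] mm 8 deg 0.0 | 0.0023 -0.0116 -0.0251 0.0 0.0 0.0
[0.561 0.094 0.062] mm 10 deg 0.0 | 0.0042 -0.0209 -0.0239 0.0 0.0 0.0
[0.563 0.087 0.057] mm 9 deg 0.0 | 0.0048 -0.0239 -0.015 0.0 0.0 0.0
[0.564 0.082 0.056] mm 5 deg 0.0 | 0.0034 -0.017 -0.0047 0.0 0.0 0.0
[0.565 0.078 0.055] mm 4 deg 0.0 | 0.0025 -0.0125 -0.0018 0.0 0.0 0.0
```

Call:
jog_arm:
  commands: "1 0.0124 -0.016 -0.05 0 0 0;1 0.002 -0.016 -0.03 0 0 0;1 0.002 -0.012 -0.035 0 0 0;1 0.001 -0.004 -0.0165 0 0 0;1 0.0023 -0.0116 -0.025 0 0 0"

```text
clock: 21.1
position: [0.5628, 0.1006, 0.0733]
ee_rot: [2.526, 0.241, 0.088]
force: [-0.9, 0.8, 2.4]
width: 0.007
```

Call:
jog_arm:
  commands: "1 0.002 -0.0105 -0.012 0 0 0;1 0.002 -0.0105 -0.012 0 0 0;1 0.002 -0.009 -0.006 0 0 0;1 0.002 -0.009 -0.005 0 0 0;1 0 0 0 0 0 0"

```text
clock: 21.6
position: [0.5649, 0.0883, 0.0624]
ee_rot: [2.525, 0.242, 0.086]
force: [-0.3, 0.8, 0.2]
width: 0.007
```

Call:
jog_arm:
  commands: "1 0.0007 -0.0034 -0.002 0 0 0;1 0.0007 -0.0034 -0.002 0 0 0;1 0 0 0 0 0 0;1 0 0 0 0 0 0;1 0 0 0 0 0 0"

```text
clock: 22.1
position: [0.5653, 0.0875, 0.0613]
ee_rot: [2.526, 0.243, 0.087]
force: [-1.4, 5.5, 3.8]
width: 0.004
```

Call:
jog_arm:
  commands: "1 0.0005 -0.003 -0.004 0 0 0;1 0 0 0 0 0 0;1 0.0004 -0.002 -0.003 0 0 0;1 0 0 0 0 0 0;1 0 0 0 0 0 0"

```text
clock: 22.6
position: [0.5657, 0.087, 0.0592]
ee_rot: [2.527, 0.244, 0.088]
force: [-2.0, 7.9, 4.6]
width: 0.006
```

Call:
jog_arm:
  commands: "1 0.0005 -0.003 -0.001 0 0 0;1 0 0 0 0 0 0;1 0.0004 -0.002 -0.001 0 0 0;1 0 0 0 0 0 0;1 0 0 0 0 0 0"

```text
clock: 23.1
position: [0.5661, 0.0843, 0.0586]
ee_rot: [2.525, 0.243, 0.087]
force: [0.5, 4.7, 1.9]
width: 0.007
```

Call:
jog_arm:
  commands: "1 0.0004 -0.002 -0.001 0 0 0;1 0 0 0 0 0 0;1 0.0004 -0.002 -0.001 0 0 0;1 0 0 0 0 0 0;1 0 0 0 0 0 0"

```text
clock: 23.6
position: [0.5658, 0.0818, 0.0579]
ee_rot: [2.524, 0.242, 0.085]
force: [-0.5, 0.2, -0.0]
width: 0.005
```

Call:
jog_arm:
  commands: "1 0.0004 -0.002 -0.001 0 0 0;1 0 0 0 0 0 0;1 0.0004 -0.002 -0.001 0 0 0;1 0 0 0 0 0 0;1 0 0 0 0 0 0"

```text
clock: 24.1
position: [0.5662, 0.0813, 0.0573]
ee_rot: [2.525, 0.243, 0.086]
force: [1.0, 0.0, 0.7]
width: 0.006
```

Snapped. I retreat, check, and return to the right end clip at 1.4 rad.

Call:
jog_arm:
  commands: "1 -0.012 0.06 0.01 0 0 0;1 -0.012 0.06 0.08 0 0 0;1 -0.005 0.03 0.15 0 0 0;1 0 0 0.16 0 0 0;1 0 0 0.1 0 0 0"

```text
clock: 24.6
position: [0.5577, 0.1289, 0.2107]
ee_rot: [2.527, 0.244, 0.09]
force: [0.7, -0.4, 0.0]
width: 0.007
```

```bash
python3 prof.py; python3 - <<'E'
import plan
from plan import *
go([pose('er',1.4,gap=.02)]);print(pose('er',.0,gap=.1)[0])
E
```

```text
top
fr median o(mm) by z: 100:-19.3(204) 90:-4.4(7) 80:-5.2(1) max o z>.05 4.2
fl median o(mm) by z: 100:-19.7(201) 90:-24.4(13) 80:-5.7(3) max o z>.05 3.4
er median o(mm) by z: 100:-22.2(218) 90:-1.6(9) 70:8.0(3) 60:11.1(17) 50:12.6(4) max o z>.05 13.9
el median o(mm) by z: 100:-20.0(237) 90:-3.4(14) max o z>.05 4.6
scene
fr median o(mm) by z: 100:-23.5(197) 90:-1.5(1) max o z>.05 2.7
fl median o(mm) by z: 100:-25.3(170) max o z>.05 1.7
er median o(mm) by z: 100:-20.1(307) 90:3.8(46) 80:5.7(49) 70:7.6(43) 60:9.8(58) 50:11.9(12) 40:-32.0(5) max o z>.05 16.0
el median o(mm) by z: 100:-23.3(204) 90:0.8(1) max o z>.05 4.1
t 24.7 F [0.27 0.   0.37] P [0.559  0.1291 0.2119] q [-0.5   0.5  -0.23  1.68  0.65  1.36 -0.81]
[ 0.626 -0.225  0.065] mm 389 deg 69.6 | 0.2227 -1.1786 -0.4894 0.1892 0.0398 0.002
[ 0.62392333 -0.21518316  0.20444898]
```

Call:
jog_arm:
  commands: "1 0.024 -0.127 0.01 0.0189 0.004 0.0002;1 0.024 -0.127 0.01 0.0189 0.004 0.0002;1 0.024 -0.127 0 0.0189 0.004 0.0002;1 0.024 -0.127 0 0.0189 0.004 0.0002;1 0.024 -0.127 0 0.0189 0.004 0.0002"

```text
clock: 25.2
position: [0.5943, -0.0641, 0.2143]
ee_rot: [-3.121, -0.313, -0.004]
force: [0.2, 0.2, -1.2]
width: 0.0
```

Call:
jog_arm:
  commands: "1 0.024 -0.127 0 0.0189 0.004 0.0002;1 0.024 -0.127 0 0.0189 0.004 0.0002;1 0.024 -0.127 0 0.0189 0.004 0.0002;1 0.024 -0.127 0 0.0189 0.004 0.0002;1 0.024 -0.127 0 0.0189 0.004 0.0002"

```text
clock: 25.7
position: [0.63, -0.256, 0.214]
ee_rot: [-2.519, -0.26, 0.085]
force: [2.4, 0.9, 0.1]
width: 0.005
```

```bash
python3 - <<'E'
from plan import *
go([pose('er',1.4,gap=.02),pose('er',1.4),pose('er',1.64)])
E
```

```text
t 25.7 F [2.42 0.92 0.06] P [ 0.63  -0.256  0.214] q [ 0.69  0.85 -0.35  1.04 -0.23  1.65  0.64]
[ 0.626 -0.225  0.065] mm 152 deg 0.4 | -0.0138 0.105 -0.4963 -0.0 -0.0003 -0.0011
[ 0.622 -0.205  0.062] mm 20 deg 0.0 | -0.013 0.0644 -0.0113 0.0 0.0 0.0
[ 0.62  -0.198  0.057] mm 9 deg 0.0 | -0.0048 0.0239 -0.015 0.0 0.0 0.0
```

Call:
jog_arm:
  commands: "1 0 0 -0.12 0 0 0;1 0 0 -0.14 0 0 0;1 -0.004 0.03 -0.13 0 0 0;1 -0.01 0.07 -0.1 0 0 0;1 -0.007 0.035 -0.01 0 0 0"

```text
clock: 26.2
position: [0.6207, -0.2103, 0.0587]
ee_rot: [-2.518, -0.259, 0.097]
force: [-0.0, -0.2, 0.7]
width: 0.006
```

Call:
jog_arm:
  commands: "1 -0.006 0.03 -0.006 0 0 0;1 -0.003 0.015 -0.008 0 0 0;1 -0.002 0.008 -0.008 0 0 0;1 0 0 0 0 0 0;1 0 0 0 0 0 0"

```text
clock: 26.7
position: [0.6203, -0.1989, 0.0575]
ee_rot: [-2.525, -0.259, 0.086]
force: [0.1, 0.7, -0.4]
width: 0.004
```

Call:
jog_arm:
  commands: "1 -0.0007 0.0034 -0.002 0 0 0;1 -0.0007 0.0034 -0.002 0 0 0;1 -0.0005 0.003 -0.003 0 0 0;1 -0.0005 0.003 -0.003 0 0 0;1 0 0 0 0 0 0"

```text
clock: 27.2
position: [0.6198, -0.1964, 0.0538]
ee_rot: [-2.527, -0.258, 0.085]
force: [0.8, -6.3, 3.3]
width: 0.002
```

Call:
jog_arm:
  commands: "1 -0.0006 0.003 -0.002 0 0 0;1 0 0 0 0 0 0;1 -0.0006 0.003 -0.002 0 0 0;1 0 0 0 0 0 0;1 0 0 0 0 0 0"

```text
clock: 27.7
position: [0.6192, -0.1934, 0.0529]
ee_rot: [-2.525, -0.259, 0.086]
force: [1.3, -3.6, 3.7]
width: 0.001
```

Call:
jog_arm:
  commands: "1 -0.0004 0.002 -0.001 0 0 0;1 0 0 0 0 0 0;1 -0.0004 0.002 -0.001 0 0 0;1 0 0 0 0 0 0;1 0 0 0 0 0 0"

```text
clock: 28.2
position: [0.6186, -0.1899, 0.0526]
ee_rot: [-2.522, -0.261, 0.088]
force: [-0.6, -0.2, 5.2]
width: 0.001
```

Call:
jog_arm:
  commands: "1 -0.0004 0.002 0.002 0 0 0;1 0 0 0 0 0 0;1 -0.0004 0.002 0.002 0 0 0;1 0 0 0 0 0 0;1 0 0 0 0 0 0"

```text
clock: 28.7
position: [0.6182, -0.1901, 0.0529]
ee_rot: [-2.524, -0.259, 0.088]
force: [0.4, 0.2, 0.3]
width: 0.004
```

Call:
jog_arm:
  commands: "1 0.012 -0.06 0.01 0 0 0;1 0.012 -0.06 0.05 0 0 0;1 0.01 -0.05 0.15 0 0 0;1 0 -0.04 0.16 0 0 0;1 0 0 0.1 0 0 0"

```text
clock: 29.2
position: [0.6291, -0.2558, 0.1973]
ee_rot: [-2.527, -0.257, 0.083]
force: [0.3, -0.2, 0.4]
width: 0.003
```

```bash
python3 prof.py; python3 chk.py; python3 fit.py | grep -E "pose|bowl|tub|pin"; python3 - <<'E'
from h import *
D=np.load("top0.npz")["p"];cv2.imwrite("pics/t3.png",cv2.resize(D[100:280,90:420,::-1],None,fx=2.4,fy=2.4))
print(status.observe()["force"])
E
```

```text
top
fr median o(mm) by z: 100:-21.7(207) 90:-4.9(13) max o z>.05 4.4
fl median o(mm) by z: 100:-21.9(211) 90:-5.3(11) 80:-5.6(2) max o z>.05 3.4
er median o(mm) by z: 100:-22.0(242) 90:-4.5(14) max o z>.05 3.7
el median o(mm) by z: 100:-21.2(232) 90:-3.8(13) max o z>.05 4.8
scene
fr median o(mm) by z: 100:-23.6(177) max o z>.05 2.5
fl median o(mm) by z: 100:-23.9(167) 90:-1.6(2) max o z>.05 1.9
er median o(mm) by z: 100:-20.8(295) 90:-0.4(17) 80:-3.9(14) 70:-6.4(16) 60:-9.3(31) 50:-10.3(9) 40:-31.3(5) max o z>.05 5.5
el median o(mm) by z: 100:-24.3(206) 90:0.9(3) max o z>.05 8.3
pose [ 0.59298373 -0.05445427  0.19484696] 9.482507665425867e-05
[ 0.01713575  0.52611378 -0.61428244]Traceback (most recent call last):
  File "fit.py", line 39, in <module>
    a=(q[:,0]<-.105)&((q[:,1]>0) if k=="fl" else (q[:,1]<0)); print(k,"y ext",q[a,1].min(),q[a,1].max(),a.sum())
                                                                              ~~~~~~~~~~^^
    return umr_minimum(a, axis, None, out, keepdims, initial, where)
ValueError: zero-size array to reduction operation minimum which has no identity
```

View pics/t3.png

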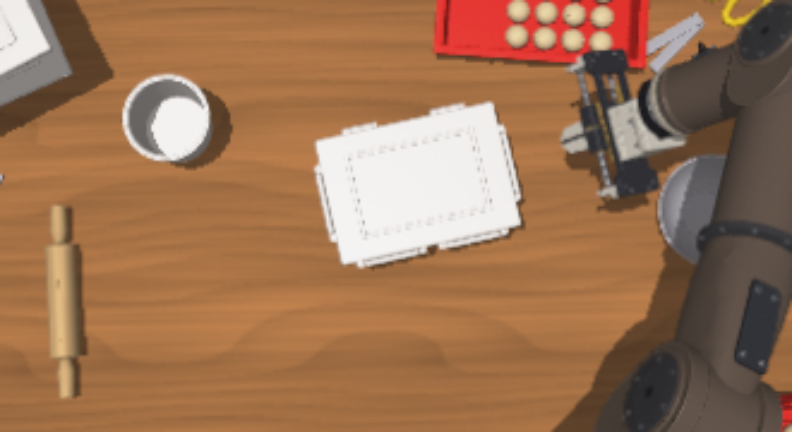

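The picture shows all four clips folded in around the lid (420,185). The tub (168,118) and pin (64,300) are unmoved, and the gripper (605,125) is clear of everything. Handing in.

```bash
python3 -c "
from cell import arm,status
print(status.observe()['clock']);print(arm.sign_off())"
```

```text
29.35
the job is handed in; nothing more can be done
None
```

All four clips are folded down and snapped shut, and I handed the job in at 29.4 s with the arm clear of everything.

**Retries:** On my first tries at the right end clip and the right front clip, I let go just before the crest. The depth check showed both had sprung back to about 1.4 rad, so I closed them again, pushing past the crest.

**Force:** On each clip that closed, the push peaked at about 5–8 N sideways with a few newtons bearing down. It then fell to about zero, which I took as the snap.

**Clip positions:**
- **Right end:** its face is in plain view and leans in about 17°, which matches the shut angle.
- **Both front clips and the left end:** no plate stands out past the hinge any more. Their shut faces are hidden from both cameras, so this rests on the outline and the felt snap.

**Box and surroundings:**
- **Box:** the last fit puts it within about 1.6 mm and 0.3° of where it started, which is about what the measurement can resolve.
- **Tub and rolling pin:** they look unmoved in the last picture. I measured them only after the first clip, because the final numeric check stopped with a script error.
- **Bowl:** it was partly hidden behind the arm at the end, so its position wasn't re-measured. The arm stayed well clear of it as planned.

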